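Seat the spit-drive coupling collar on its cross pin and hold it home

TASK

Pick up the knurled steel coupling collar from the table, slip it over the upright spindle of the grill's drive unit and turn it until the keyway hidden in its underside drops over the spindle's cross pin. Push it fully home against its spring and finish while holding it pushed down there with the gripper, so that I can fit the clip; leave the other things on the table where they are.

Things in the scene. Friction and masses are not known exactly. Their poses are not given: they have to be found in the camera images.
- collar: Knurled steel coupling collar, a loose thick ring, 0.25 kg +-20 %, 54 mm across, 42 mm tall, round 25 mm bore right through, standing keyway side down on the table. Origin: centre of its underside; z up along the bore. Two opposite keyways, 12 mm wide and 12 mm deep, open only at the underside and bore, so unseen from outside; their direction is not marked.
- home (a point): Point on the spindle's axis at the height of the underside of a collar fully home, 70 mm above the table (10 mm above the drive unit's top). z up. The fixed drive unit is a low steel box, 190 x 170 mm at the foot, 60 mm high, the spindle upright in the middle of its top. A collar fully home needs 4 to 7 N of push to stay there and rises again when let go.
- pin_top (a point): On the spindle's axis at the top of the cross pin, 10 mm above home. The pin is 6 mm thick, 40 mm end to end, level, its direction different each time. A collar whose keyways miss it rests with its underside here. It fits every half turn, within about 0.15 rad. Around the pin a sprung ring, 52 mm across, top 1 mm below this point: a collar over the pin and left alone sinks 3 to 5 mm.
- nose (a point): Tip of the spindle's coned nose, 50 mm above home. Spindle 22 mm in diameter, the cone 12 mm tall, 10 mm across at the tip.
- sauce: White sauce bottle, 60 mm diameter, 180 mm tall, standing on the table, to be left alone. Origin: centre of its underside.
- salt: Glass jar with a steel cap, 60 mm diameter, 75 mm tall, to be left alone. Origin: centre of its underside.
- spacer: Smooth flat steel spacer ring, 80 mm diameter, 50 mm hole, 20 mm tall, not the collar, to be left alone. Origin: centre of its underside.

How it is judged:
On the way, in this order (a step that is already met when the one before it is completed fails the run):
1. the collar is lifted clear of the table by the gripper (height (world z) of collar above 0.04 m and contact force between the fingers and collar above 0.5 N), for 0.1 s.
2. the collar is over the spindle, down at the pin (horizontal distance between collar and home below 0.006 m and z of collar in the frame of home below 0.016 m), for 0.1 s.
At the end, for the whole second after the job is handed in: The collar sits upright on the spindle with its underside within 2.5 mm of the fully home height, centred within 4 mm, upright within 0.1 rad, still, and the gripper's fingers are still on it (over 1 N), holding it down against the spring (z of collar in the frame of home between -0.003 and 0.0025 m and horizontal distance between collar and home below 0.004 m and angle between collar's own z axis and vertical below 0.1 rad and linear speed of collar below 0.02 m/s and contact force between the fingers and collar above 1 N); the arm keeps its last pose, push and grip.
It fails at once if a bystander is shifted by more than 40 mm (distance of any of sauce, salt, spacer from where it was at the start of the episode above 0.04 m).
It also fails if it takes over 64 s, if anything falls off the work surface, if the arm or the gripper's body presses on something with over 40 N, if the wrist force passes 120 N, or if a joint passes its speed limit or range.

ROBOT

A 6-joint arm with a two-finger parallel gripper is mounted at the origin on the work surface. World frame = base frame: x ahead of the robot, y to its left, z up, the work surface at z = 0. Lengths are in m, angles in rad, forces in N, time in s.
With the tool pointing down it reaches from about 0.325 to 0.925 m from the base axis. Payload 3.1 kg.
Tool frame: the origin (TCP) lies on the mounting face of the last link; the fingertips stand 173 mm ahead of it and the grasp point (between the pads) lies 155 mm ahead of it; z points along the fingers, y is the line along which they close (so a half turn about z gives the same grasp; the last joint's range is limited). The gripper opens to 85 mm and grips with 20 to 120 N. Pads are 22 mm wide; open, the fingers measure 114 mm over their backs; the gripper's body (76 mm by 85 mm) begins 54 mm behind the grasp point. The pads swing forward as they close: fully open they stand 13 mm farther back than shut.
Start: joints at [-1.403, 0.217, 1.613, -0, 1.311, -0.112], TCP at [0.173, -0.601, 0.405] pointing down, gripper open.
Joint ranges: [-2.75, 2.75], [-0.78, 2.1], [0.31, 2.55], [-1.13, 4.27], [0.13, 2.63], [-2.58, 2.58]. Speed limits (rad/s): [2.79, 2.79, 3.14, 3.14, 3.14, 3.14].

INTERFACE

Orientations are given as a rotation vector (axis times angle).
In Python, from bench import robot gives the robot as it stands.
- The arm moves only by the tool jog_arm, never from a script. Its argument "steps" is a list of rows, each a list of 7 numbers: the turn, a rotation vector about the tool's x, y, z each as a share of pi/2 rad, from -1 to 1, then the shift along the tool's x, y, z each as a share of 0.02 m, from -1 to 1, then the opening, from -1 (shut) to 1 (fully open). In form: [[rx, ry, rz, x, y, z, grip], ...]. A call has 1 to 20 rows; each row shifts and turns the commanded pose from where the row before left it, along the tool's axes as they then stand; what a row does not reach is not made up. A row lasts 1/10 s, in which the tool goes at most 50 mm and 8.59 degrees, less where a joint would pass 70% of its speed; a pose out of reach is approached as far as the arm can. A call with a number of a shift or a turn outside -1 to 1 is refused whole. A call with a gripper value outside its range is refused whole. The fingers move at their own pace and stop on an object; "grip_force" is the grip in N (left out, the last holds). Time passes only in rows, so rows that do not move let the fingers close. It gives the time, the measured TCP pose, the force, the opening and the grip force at its end, in the units of the state.
- robot.get_state(): the state, without advancing time (a new reading comes with each control period).
- robot.snapshot(name): name is "scene" or "top" or "wrist"; returns a dict with "pixels" (400x640x3 uint8, red, green, blue), "K" (3x3 intrinsics, pixels), "world_from_camera" (4x4, takes a point from camera to world coordinates); the wrist camera has in their place "T_tool_cam" (4x4, takes a point from camera to tool coordinates, whose origin is the TCP and whose axes are the flange's). Camera axes: x right, y up, looking along -z (the intrinsics and any distortion apply to the point x, -y, -z); pixel columns grow to the right and rows downward; lengths in m; the calibration is good to about 2 mm. The wrist camera is an equidistant fisheye: a pixel r from the principal point sees the ray r / f radians off the axis. A picture is of the moment at which its call begins: read the wrist's pose just before it. There is no depth.
- robot.sign_off(): hands the job in; it is judged then, once.
The state is a dict: "t": time; "joints": joint angles; "qvel": joint speeds; "effort": joint torques, N m; "tool_pos": TCP position; "tcp_rot": TCP orientation; "wrist_force": force on the tool from outside, world axes, zero at the start; "moment": the same for the moment, N m; "opening": opening from 0.0 (shut) to 1.0 (fully open); "grip_force": force on a finger pad.
Only numpy, scipy, OpenCV 4.12 (cv2) and the standard library are available. Lean on these libraries where they do the work, as an engineer would, in place of code of your own. Each camera call takes 0.05 s, during which the arm holds its last target. There are 200 camera calls.

## Working session

There is one attempt and no reset: what is moved stays moved. The work goes in short steps, Python scripts to look and compute and a tool call to move; the robot and the scene stay as the last step left them, time stands still between calls to the robot, and variables do not carry over. Pictures are saved under pics/ and viewed, at most 10 in all, crops included, and the job is handed in when it is done.

Besides the shell and the picture viewer there is one more tool, called after "Emit:" as name(argument=value, ...), one argument or row to a line, values as JSON. jog_arm: Moves the arm, as the interface text tells. Shift numbers are shares of 0.02 m and turn numbers shares of pi/2 rad, none past 1 either way. Its arguments: {"type":"object","properties":{"steps":{"type":"array"},"grip_force":{"type":"number"}},"required":["steps"]}

```bash
mkdir -p pics
cat > h.py <<'E'
from bench import robot
import numpy as np, cv2
from scipy.spatial.transform import Rotation as R
def grab(n,f=None):
    s=robot.get_state(); d=robot.snapshot(n)
    if n=="wrist":
        T=np.eye(4);T[:3,:3]=R.from_rotvec(s["tcp_rot"]).as_matrix();T[:3,3]=s["tool_pos"]
        d["W"]=T@np.array(d["T_tool_cam"])
    else: d["W"]=np.array(d["world_from_camera"])
    if f: cv2.imwrite("pics/"+f,cv2.cvtColor(d["pixels"],cv2.COLOR_RGB2BGR))
    return d
def ray(d,u,v,fish=False):
    K=np.array(d["K"]);x=(u-K[0,2])/K[0,0];y=(v-K[1,2])/K[1,1]
    if fish:
        r=np.hypot(x,y);s=np.sin(r)/r if r>1e-9 else 1.;c=np.array([x*s,-y*s,-np.cos(r)])
    else: c=np.array([x,-y,-1.])
    return d["W"][:3,3],d["W"][:3,:3]@c
def onz(d,u,v,z,fish=False):
    o,r=ray(d,u,v,fish);return o+r*(z-o[2])/r[2]
E
python3 - <<'E'
from h import *
for n in("top","scene"):
    d=grab(n,n+"0.png");print(n,np.round(d["K"],1).tolist(),np.round(d["W"],3).tolist())
s=robot.get_state();print({k:np.round(v,3).tolist() for k,v in s.items()})
E
```

```text
top [[427.9, 0.0, 314.3], [0.0, 427.9, 205.4], [0.0, 0.0, 1.0]] [[0.017, 0.988, -0.155, 0.487], [-1.0, 0.019, 0.009, 0.017], [0.011, 0.155, 0.988, 1.259], [0.0, 0.0, 0.0, 1.0]]
scene [[496.8, 0.0, 315.9], [0.0, 496.8, 195.0], [0.0, 0.0, 1.0]] [[-0.279, -0.602, 0.749, 1.684], [0.96, -0.159, 0.23, 0.342], [-0.019, 0.783, 0.622, 0.973], [0.0, 0.0, 0.0, 1.0]]
{'t': 0.1, 'joints': [-1.403, 0.218, 1.615, -0.0, 1.311, -0.112], 'qvel': [0.001, -0.002, -0.004, -0.001, 0.001, 0.001], 'effort': [-0.001, -39.808, -30.497, -0.0, 0.004, 0.0], 'tool_pos': [0.173, -0.6, 0.403], 'tcp_rot': [-3.109, -0.438, 0.0], 'wrist_force': [0.009, -0.7, -0.435], 'moment': [-0.052, 0.003, 0.019], 'grip_force': 0.0, 'opening': 0.998}
```

View pics/top0.png

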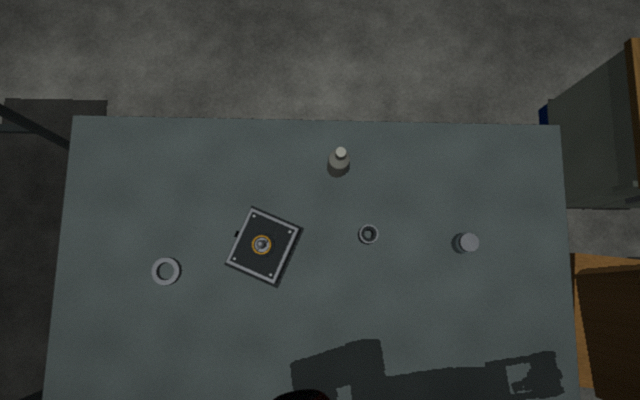

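View pics/scene0.png

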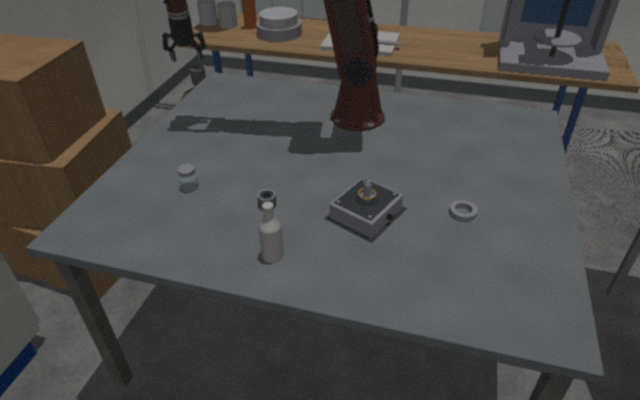

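The top view shows the collar at (369,234), the spindle at (261,244) with its gold ring, the salt at (466,243), the sauce at (339,160) and the spacer at (166,271). The scene view shows the same layout, with the collar at (267,198) and the spindle at (367,185).

Run:
```python
from h import *
d=grab("top")
for n,u,v,z in(("collar",369,234,.042),("nose",262,244,.1),("ringgold",261,244,.08),("salt",468,242,.075),("sauce",341,152,.18),("spacer",166,271,.02)): print(n,onz(d,u,v,z).round(4))
p=d["pixels"]
cv2.imwrite("pics/crop0.png",cv2.hconcat([cv2.resize(p[y-22:y+22,x-22:x+22,::-1],(390,390),interpolation=cv2.INTER_NEAREST) for x,y in((369,234),(261,244))]))
```

```text
collar [ 0.5981 -0.1514  0.042 ]
nose [0.5605 0.1459 0.1   ]
ringgold [0.5617 0.1509 0.08  ]
salt [ 0.5778 -0.4219  0.075 ]
sauce [ 0.7982 -0.0599  0.18  ]
spacer [0.4839 0.4254 0.02  ]
```

View pics/crop0.png

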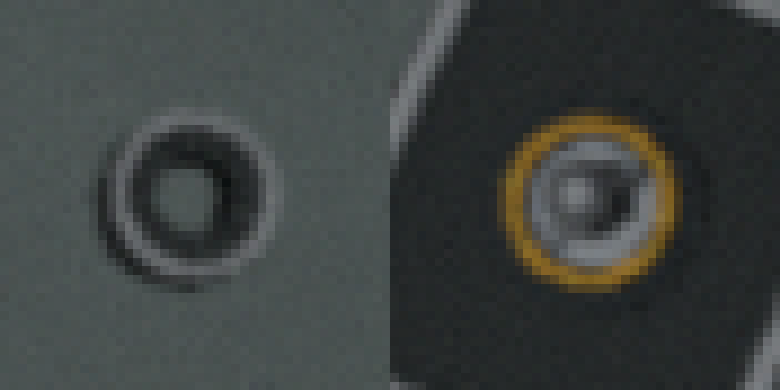

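The collar is at about (0.598, -0.151) and the spindle at (0.561, 0.150), both at sensible heights and in reach. Next I'll move over the collar.

Emit:
jog_arm(
  steps=[
    [0, 0, 0, 0.98, -0.58, 0.14, 1],
    [0, 0, 0, 0.98, -0.58, 0.14, 1],
    [0, 0, 0, 0.98, -0.58, 0.14, 1],
    [0, 0, 0, 0.98, -0.58, 0.14, 1],
    [0, 0, 0, 0.98, -0.58, 0.14, 1],
    [0, 0, 0, 0.98, -0.58, 0.14, 1],
    [0, 0, 0, 0.98, -0.58, 0.14, 1],
    [0, 0, 0, 0.98, -0.58, 0.14, 1],
    [0, 0, 0, 0.98, -0.58, 0.14, 1],
    [0, 0, 0, 0.98, -0.58, 0.14, 1],
    [0, 0, 0, 0.98, -0.58, 0.14, 1],
    [0, 0, 0, 0.98, -0.58, 0.14, 1],
    [0, 0, 0, 0.98, -0.58, 0.14, 1],
    [0, 0, 0, 0.98, -0.58, 0.14, 1],
    [0, 0, 0, 0.98, -0.58, 0.14, 1],
    [0, 0, 0, 0.98, -0.58, 0.14, 1],
    [0, 0, 0, 0.98, -0.58, 0.14, 1],
    [0, 0, 0, 0.98, -0.58, 0.14, 1],
    [0, 0, 0, 0.98, -0.58, 0.14, 1],
    [0, 0, 0, 0.98, -0.58, 0.14, 1],
  ],
)

```text
t: 2.15
tool_pos: [0.4857, -0.2686, 0.3482]
tcp_rot: [-3.11, -0.438, 0.001]
wrist_force: [0.7, -1.3, -0.2]
opening: 1.004
grip_force: 0.0
```

Emit:
jog_arm(
  steps=[
    [0, 0, 0, 0.98, -0.58, 0.14, 1],
    [0, 0, 0, 0.98, -0.58, 0.14, 1],
    [0, 0, 0, 0.98, -0.58, 0.14, 1],
    [0, 0, 0, 0.98, -0.58, 0.14, 1],
    [0, 0, 0, 0.98, -0.58, 0.14, 1],
    [0, 0, 0, 0.98, -0.58, 0.14, 1],
    [0, 0, 0, 0.98, -0.58, 0.14, 1],
    [0, 0, 0, 0, 0, 0, 1],
    [0, 0, 0, 0, 0, 0, 1],
    [0, 0, 0, 0, 0, 0, 1],
  ],
)

```text
t: 3.15
tool_pos: [0.5943, -0.154, 0.3289]
tcp_rot: [3.111, 0.437, -0.001]
wrist_force: [-1.0, 0.1, 0.7]
opening: 1.002
grip_force: 0.0
```

Run:
```python
from h import *
s=robot.get_state();print(s["t"],s["joints"],s["tool_pos"],s["tcp_rot"],s["wrist_force"])
d=grab("wrist","w1.png");print(np.round(d["K"],1).tolist(),np.round(d["T_tool_cam"],3).tolist())
```

```text
3.15 [-3.67788643e-01  2.66548768e-01  1.70242355e+00 -5.10124039e-04
  1.17328525e+00  9.23807062e-01] [ 0.59425342 -0.15402782  0.32891173] [ 3.11089970e+00  4.37439358e-01 -1.27176206e-03] [-0.98926248  0.13431626  0.71291793]
[[309.7, 0.0, 311.9], [0.0, 309.7, 195.6], [0.0, 0.0, 1.0]] [[-0.001, 0.962, 0.272, 0.071], [1.0, 0.0, 0.001, 0.0], [0.0, 0.272, -0.962, 0.031], [0.0, 0.0, 0.0, 1.0]]
```

View pics/w1.png

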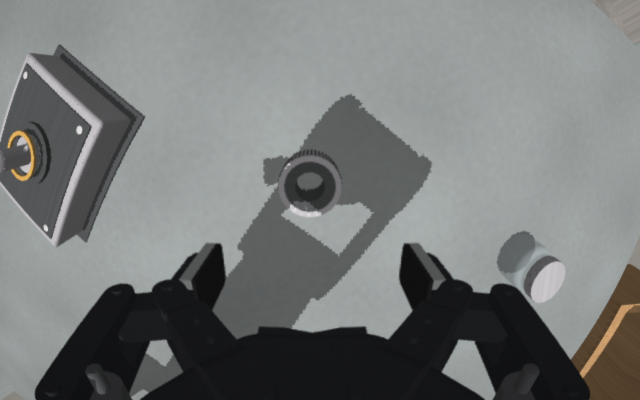

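The wrist view shows the collar's top at about (310,184) between the open fingers. The drive unit is on the left and the salt is clear on the right. I'll refine the collar position by fitting its rim.

Run:
```python
from h import *
d=grab("wrist");T=d["W"]@np.linalg.inv(np.array(d["T_tool_cam"]))
p=cv2.cvtColor(d["pixels"],cv2.COLOR_RGB2GRAY)
c=cv2.HoughCircles(cv2.resize(p[130:240,250:370],None,fx=4,fy=4,interpolation=cv2.INTER_CUBIC),cv2.HOUGH_GRADIENT,1.5,10,param1=120,param2=40,minRadius=35,maxRadius=150)
print(None if c is None else [(250+(a)/4,130+b/4,r/4) for a,b,r in c[0][:6]])
# rim extents of the outer top edge, by eye: left 278, right 342; projected at z=.042
for u,v in((310,184),(278,184),(342,184),(310,153),(310,216)):
    w=onz(d,u,v,.042,True);print((u,v),w.round(4),"tool",(np.linalg.inv(T)@np.r_[w,1])[:3].round(4))
cv2.imwrite("pics/c1.png",cv2.resize(d["pixels"][135:235,250:370,::-1],(720,600),interpolation=cv2.INTER_CUBIC))
```

```text
None
(310, 184) [ 0.6017 -0.1502  0.042 ] tool [ 0.0084 -0.0017  0.287 ]
(278, 184) [ 0.5942 -0.1239  0.042 ] tool [ 0.0085 -0.0291  0.287 ]
(342, 184) [ 0.6092 -0.1765  0.042 ] tool [0.0085 0.0256 0.287 ]
(310, 153) [ 0.6273 -0.143   0.042 ] tool [ 0.035  -0.0017  0.287 ]
(310, 216) [ 0.5739 -0.1581  0.042 ] tool [-0.0204 -0.0018  0.287 ]
```

View pics/c1.png

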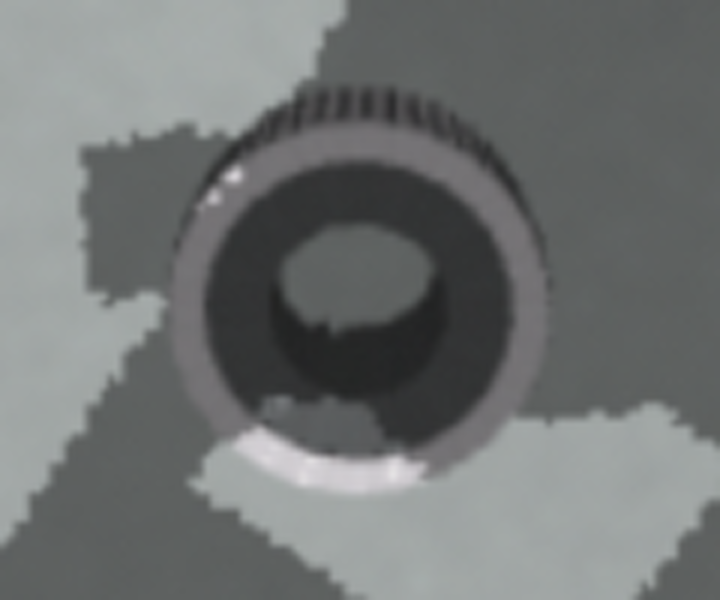

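The crop shows the collar's outer rim spanning crop x 172–548 and y 122–494, so its centre is image pixel (310, 186.3). In the tool frame that is x +6 mm, y −2 mm. I'll descend and grip.

Emit:
jog_arm(
  steps=[
    [0, 0, 0, 0.3, -0.1, 0.9, 1],
    [0, 0, 0, 0, 0, 0.9, 1],
    [0, 0, 0, 0, 0, 0.9, 1],
    [0, 0, 0, 0, 0, 0.9, 1],
    [0, 0, 0, 0, 0, 0.9, 1],
    [0, 0, 0, 0, 0, 0.9, 1],
    [0, 0, 0, 0, 0, 0.9, 1],
    [0, 0, 0, 0, 0, 0.6, 1],
    [0, 0, 0, 0, 0, 0.6, 1],
    [0, 0, 0, 0, 0, 0, 1],
    [0, 0, 0, 0, 0, 0, -1],
    [0, 0, 0, 0, 0, 0, -1],
    [0, 0, 0, 0, 0, 0, -1],
    [0, 0, 0, 0, 0, 0, -1],
    [0, 0, 0, 0, 0, 0, -1],
    [0, 0, 0, 0, 0, 0, -1],
    [0, 0, 0, 0, 0, 0, -1],
    [0, 0, 0, 0, 0, 0, -1],
    [0, 0, 0, 0, 0, 0, -1],
    [0, 0, 0, 0, 0, 0, -1],
  ],
  grip_force=60,
)

```text
t: 5.25
tool_pos: [0.6009, -0.1502, 0.1807]
tcp_rot: [3.11, 0.438, 0.004]
wrist_force: [0.9, 0.2, 6.1]
opening: 0.621
grip_force: 63.8
```

Run:
```python
from h import *
d=grab("wrist","w2.png")
```

```text
(no output)
```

View pics/w2.png

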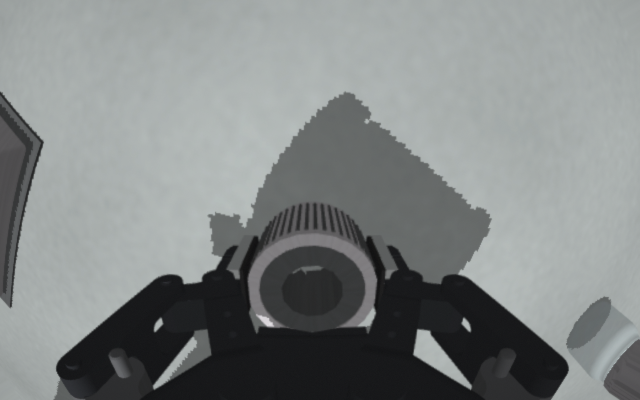

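The collar is gripped, with its top rim at about (313,288). I'll lift it and move to a spot from which the spindle can be seen.

Emit:
jog_arm(
  steps=[
    [0, 0, 0, 0, 0, -0.5, -1],
    [0, 0, 0, 0, 0, -1, -1],
    [0, 0, 0, 0, 0, -1, -1],
    [0, 0, 0, 0, 0, -1, -1],
    [0, 0, 0, 0, 0, -1, -1],
    [0, 0, 0, 0, 0, -1, -1],
    [0, 0, 0, 0, 0, -1, -1],
    [0, 0, 0, 0, 0, -0.5, -1],
    [0, 0, 0, -0.17, -1, 0, -1],
    [0, 0, 0, -0.17, -1, 0, -1],
    [0, 0, 0, -0.17, -1, 0, -1],
    [0, 0, 0, -0.17, -1, 0, -1],
    [0, 0, 0, -0.17, -1, 0, -1],
    [0, 0, 0, -0.17, -1, 0, -1],
    [0, 0, 0, -0.17, -1, 0, -1],
  ],
)

```text
t: 6.8
tool_pos: [0.5376, -0.0204, 0.319]
tcp_rot: [-3.111, -0.439, 0.0]
wrist_force: [-0.0, 0.1, -2.3]
opening: 0.622
grip_force: 63.5
```

Emit:
jog_arm(
  steps=[
    [0, 0, 0, -0.17, -1, 0, -1],
    [0, 0, 0, -0.17, -1, 0, -1],
    [0, 0, 0, -0.17, -1, 0, -1],
    [0, 0, 0, -0.17, -1, 0, -1],
    [0, 0, 0, -0.17, -1, 0, -1],
    [0, 0, 0, -0.17, -1, 0, -1],
    [0, 0, 0, -0.17, -1, 0, -1],
    [0, 0, 0, -0.17, -1, 0, -1],
    [0, 0, 0, 0, 0, 0, -1],
    [0, 0, 0, 0, 0, 0, -1],
    [0, 0, 0, 0, 0, 0, -1],
  ],
)

```text
t: 7.9
tool_pos: [0.4682, 0.1242, 0.3193]
tcp_rot: [3.11, 0.438, 0.001]
wrist_force: [-0.8, -0.5, -2.3]
opening: 0.617
grip_force: 63.7
```

Run:
```python
from h import *
s=robot.get_state();print(s["t"],np.round(s["joints"],3),s["tool_pos"],s["tcp_rot"],s["wrist_force"])
d=grab("wrist","w3.png")
```

```text
7.9 [ 1.140e-01  9.000e-03  2.013e+00 -1.000e-03  1.119e+00  1.405e+00] [0.46821818 0.12415626 0.31929721] [3.11036248e+00 4.38122006e-01 1.10069349e-03] [-0.83197832 -0.45220414 -2.3127431 ]
```

View pics/w3.png

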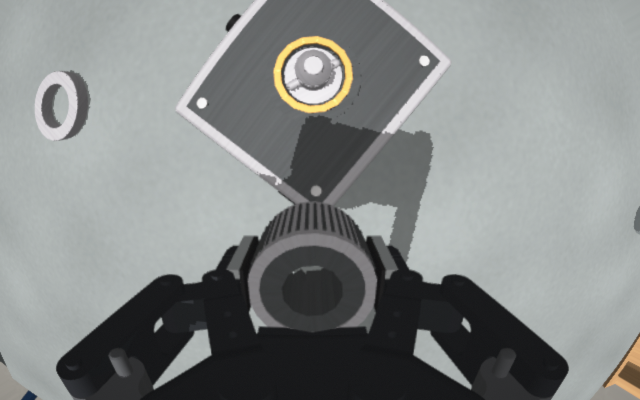

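This view shows the spindle tip at (313,65). The sprung ring spans x 274–353 and y 36–113, and a pin end shows near (338,60). The held collar's rim is at about (313,288). I'll take a closer crop of both.

Run:
```python
from h import *
p=cv2.imread("pics/w3.png")
a=cv2.resize(p[25:125,263:363],(400,400),interpolation=cv2.INTER_CUBIC)
b=cv2.resize(p[200:350,238:388],(400,400),interpolation=cv2.INTER_CUBIC)
cv2.imwrite("pics/c3.png",cv2.hconcat([a,b]))
# gold ring centre
d=robot.snapshot("wrist") if 0 else None
h=cv2.cvtColor(p,cv2.COLOR_BGR2HSV);m=cv2.inRange(h,(15,80,80),(35,255,255));m[130:]=0
c=max(cv2.findContours(m,cv2.RETR_EXTERNAL,cv2.CHAIN_APPROX_NONE)[0],key=cv2.contourArea)
print(cv2.fitEllipse(c)); np.save("ring.npy",c.reshape(-1,2))
```

```text
((312.7115783691406, 74.11345672607422), (76.19483947753906, 78.68792724609375), 92.21221160888672)
```

View pics/c3.png

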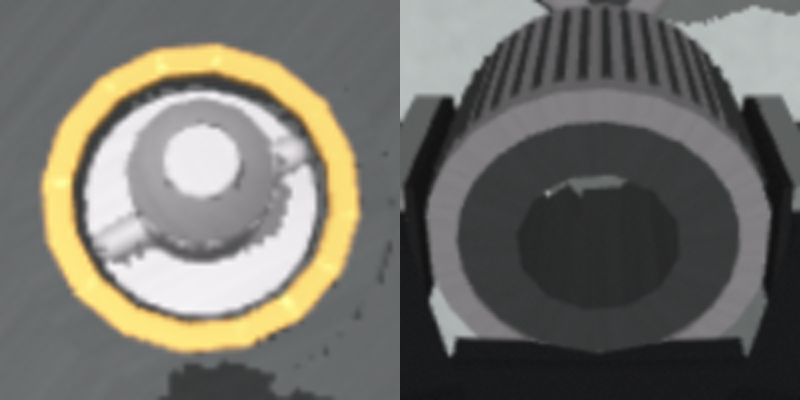

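Run:
```python
from h import *
d=grab("wrist");T=d["W"]@np.linalg.inv(np.array(d["T_tool_cam"]));Ti=np.linalg.inv(T)
t=lambda w:(Ti@np.r_[w,1])[:3]
zt=T[2,3]-.1387
q=[t(onz(d,238+(x-400)/2.667,200+y/2.667,zt,True)) for x,y in((457,237),(740,237),(598.5,122),(598.5,352))]
print("collar disc pts",np.round(q,4).tolist());print("c",np.round(((q[0]+q[1])[1]/2,(q[2]+q[3])[0]/2),4))
r=np.array([t(onz(d,u,v,.079,True))[:2] for u,v in np.load("ring.npy")],np.float32)
print("ring",cv2.minEnclosingCircle(r),cv2.fitEllipse(r))
print("tip",t(onz(d,313.5,65.25,.12,True)), onz(d,313.5,65.25,.12,True))
e=[t(onz(d,u,v,.08,True)) for u,v in((289.3,85),(338,62))];print("pin",e,np.linalg.norm(e[0]-e[1]),np.arctan2(*(e[1]-e[0])[[1,0]]),(e[0]+e[1])/2)
```

```text
collar disc pts [[-0.0001, -0.0218, 0.1387], [-0.0001, 0.0221, 0.1387], [0.0201, 0.0002, 0.1387], [-0.0233, 0.0002, 0.1387]]
c [ 0.0002 -0.0016]
ring ((0.09562217444181442, 0.00045194150879979134), 0.026921575888991356) ((0.09556926786899567, 0.0004944165120832622), (0.05248348414897919, 0.0525875948369503), 55.50849151611328)
tip [0.09526902 0.00082114 0.1992943 ] [0.56024362 0.14934799 0.12      ]
pin [array([ 0.08779787, -0.0150293 ,  0.23928387]), array([0.10358114, 0.017238  , 0.23930537])] 0.035920617265873374 1.1158735191905054 [0.0956895  0.00110435 0.23929462]
```

The ring diameter comes out at 52.5 mm against the 52 mm given, and the ring and tip agree. The spindle is at tool (95.5, 0.5) mm and the collar axis at (−1.6, 0.2) mm, so I'll shift x by +97 mm and then go down.

Emit:
jog_arm(
  steps=[
    [0, 0, 0, 0.6, 0, 0, -1],
    [0, 0, 0, 1, 0, 0, -1],
    [0, 0, 0, 1, 0, 0, -1],
    [0, 0, 0, 1, 0, 0, -1],
    [0, 0, 0, 0.85, 0, 0, -1],
    [0, 0, 0, 0.4, 0, 0, -1],
    [0, 0, 0, 0, 0, 0, -1],
    [0, 0, 0, 0, 0, 0, -1],
    [0, 0, 0, 0, 0, 0, -1],
    [0, 0, 0, 0, 0, 0.5, -1],
    [0, 0, 0, 0, 0, 0.5, -1],
    [0, 0, 0, 0, 0, 0.3, -1],
    [0, 0, 0, 0, 0, 0.3, -1],
    [0, 0, 0, 0, 0, 0, -1],
    [0, 0, 0, 0, 0, 0, -1],
  ],
)

```text
t: 9.5
tool_pos: [0.5613, 0.1511, 0.2868]
tcp_rot: [-3.111, -0.438, 0.001]
wrist_force: [-0.3, -0.8, -2.6]
opening: 0.617
grip_force: 63.6
```

Emit:
jog_arm(
  steps=[
    [0, 0, 0, 0, 0, 0.3, -1],
    [0, 0, 0, 0, 0, 0.3, -1],
    [0, 0, 0, 0, 0, 0.3, -1],
    [0, 0, 0, 0, 0, 0.2, -1],
    [0, 0, 0, 0, 0, 0, -1],
    [0, 0, 0, 0, 0, 0, -1],
  ],
)

```text
t: 10.1
tool_pos: [0.5613, 0.1511, 0.2649]
tcp_rot: [-3.111, -0.438, 0.001]
wrist_force: [0.2, 0.4, -2.1]
opening: 0.619
grip_force: 63.6
```

Emit:
jog_arm(
  steps=[
    [0, 0, 0, 0, 0, 0.1, -1],
    [0, 0, 0, 0, 0, 0.1, -1],
    [0, 0, 0, 0, 0, 0, -1],
    [0, 0, 0, 0, 0, 0, -1],
    [0, 0, 0, 0, 0, 0, -1],
  ],
)

```text
t: 10.6
tool_pos: [0.5614, 0.1511, 0.2612]
tcp_rot: [-3.111, -0.438, -0.0]
wrist_force: [-0.2, 0.3, -1.9]
opening: 0.622
grip_force: 63.6
```

Emit:
jog_arm(
  steps=[
    [0, 0, 0, 0, 0, 0.05, -1],
    [0, 0, 0, 0, 0, 0.05, -1],
    [0, 0, 0, 0, 0, 0, -1],
    [0, 0, 0, 0, 0, 0, -1],
    [0, 0, 0, 0, 0, 0, -1],
  ],
)

```text
t: 11.1
tool_pos: [0.5614, 0.1511, 0.2592]
tcp_rot: [3.111, 0.438, 0.0]
wrist_force: [0.2, 0.8, -2.2]
opening: 0.621
grip_force: 63.6
```

Emit:
jog_arm(
  steps=[
    [0, 0, 0, 0, 0, 0.05, -1],
    [0, 0, 0, 0, 0, 0.05, -1],
    [0, 0, 0, 0, 0, 0, -1],
    [0, 0, 0, 0, 0, 0, -1],
    [0, 0, 0, 0, 0, 0, -1],
  ],
)

```text
t: 11.6
tool_pos: [0.5614, 0.1511, 0.2573]
tcp_rot: [-3.111, -0.438, -0.0]
wrist_force: [0.2, -0.8, -0.9]
opening: 0.621
grip_force: 63.7
```

Emit:
jog_arm(
  steps=[
    [0, 0, 0, 0, 0, 0.05, -1],
    [0, 0, 0, 0, 0, 0.05, -1],
    [0, 0, 0, 0, 0, 0, -1],
    [0, 0, 0, 0, 0, 0, -1],
    [0, 0, 0, 0, 0, 0, -1],
  ],
)

```text
t: 12.1
tool_pos: [0.5614, 0.1511, 0.2553]
tcp_rot: [3.111, 0.438, 0.0]
wrist_force: [-0.6, -0.3, 1.5]
opening: 0.62
grip_force: 63.8
```

Emit:
jog_arm(
  steps=[
    [0, 0, 0, 0, 0, 0.05, -1],
    [0, 0, 0, 0, 0, 0.05, -1],
    [0, 0, 0, 0, 0, 0, -1],
    [0, 0, 0, 0, 0, 0, -1],
    [0, 0, 0, 0, 0, 0, -1],
  ],
)

```text
t: 12.6
tool_pos: [0.5614, 0.1511, 0.2533]
tcp_rot: [3.111, 0.438, 0.0]
wrist_force: [0.0, -1.9, 2.5]
opening: 0.621
grip_force: 63.9
```

Run:
```python
from h import *
w=[]
for i in range(4):
    d=grab("wrist","w4.png");w.append(robot.get_state()["wrist_force"])
print(np.mean(w,0),robot.get_state()["t"])
p=cv2.imread("pics/w4.png")[200:350,238:388];q=cv2.imread("pics/w3.png")[200:350,238:388]
cv2.imwrite("pics/c4.png",cv2.hconcat([cv2.resize(i,(400,400)) for i in(q,p)]))
```

```text
[-0.91338428  0.10198403  2.84844036] 12.8
```

View pics/c4.png

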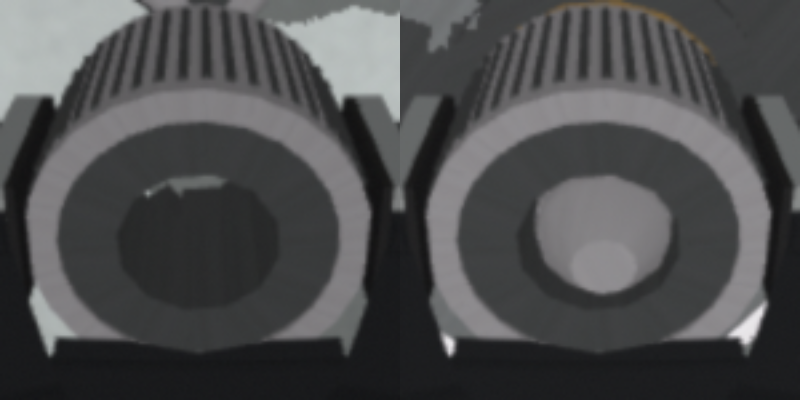

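Left is before and right is now. The collar sits the same in the grip, with the spindle nose showing inside the bore at crop (600,265). The underside is about 7 mm below the pin top and only a spring-like force has built up, so the keyway is already over the pin. I'll push the remaining ~3 mm home.

Emit:
jog_arm(
  steps=[
    [0, 0, 0, 0, 0, 0.05, -1],
    [0, 0, 0, 0, 0, 0.05, -1],
    [0, 0, 0, 0, 0, 0.03, -1],
    [0, 0, 0, 0, 0, 0, -1],
    [0, 0, 0, 0, 0, 0, -1],
    [0, 0, 0, 0, 0, 0, -1],
  ],
)

```text
t: 13.4
tool_pos: [0.5614, 0.1511, 0.2507]
tcp_rot: [-3.111, -0.438, -0.001]
wrist_force: [-1.6, 0.3, 5.0]
opening: 0.621
grip_force: 64.5
```

Emit:
jog_arm(
  steps=[
    [0, 0, 0, 0, 0, 0.04, -1],
    [0, 0, 0, 0, 0, 0, -1],
    [0, 0, 0, 0, 0, 0, -1],
    [0, 0, 0, 0, 0, 0, -1],
  ],
)

```text
t: 13.8
tool_pos: [0.5615, 0.1511, 0.2506]
tcp_rot: [3.111, 0.438, 0.0]
wrist_force: [-3.1, -1.0, 8.6]
opening: 0.621
grip_force: 64.9
```

Run:
```python
from h import *
w=[]
for i in range(5): grab("wrist");w.append(robot.get_state()["wrist_force"])
s=robot.get_state();print(np.mean(w,0),s["t"],s["tool_pos"])
```

```text
[-3.24950863 -0.3743866   8.26026566] 14.05 [0.56148852 0.15110621 0.25063592]
```

The push rose by 3.6 N while the tool moved only 0.1 mm. So the collar has reached its hard stop, with its underside at 0.070 m (fully home). Handing in now.

```bash
python3 -c "
from bench import robot
print(robot.sign_off())"
```

```text
the job is handed in; nothing more can be done
None
```

The collar is on the spindle with its keyway over the cross pin, pushed against its home stop (underside at about 70 mm) and held there by the gripper with about 8 N of push; no turning was needed, the other things were left alone, and the job was handed in at about 14 s, with no verdict returned.

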